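Draw out the sprung sensor arm to the scale mark and hold it over the sample

ROBOT

A 7-joint arm with a two-finger parallel gripper is mounted at the origin on the work surface. World frame = base frame: x ahead of the robot, y to its left, z up, the work surface at z = 0. Lengths are in m, angles in rad, forces in N, time in s.
With the tool pointing down it reaches from about 0.4 to 0.85 m from the base axis. Payload 4.4 kg.
Tool frame: the origin (TCP) lies between the finger pads; the fingertips stand 14 mm ahead of it and the grasp point (between the pads) lies 5 mm behind it (arm.tcp_to_tips is the z of the fingertips in the tool frame, in m); z points along the fingers, y is the line along which they close (so a half turn about z gives the same grasp; the last joint's range is limited). The gripper opens to 94 mm and grips with 3 to 60 N. Pads are 16 mm wide; open, the fingers measure 119 mm over their backs; the gripper's body (75 mm by 177 mm) begins 78 mm behind the grasp point.
Start: joints at [-1.322, 0.628, 0.038, 1.517, -0.027, 0.996, -0.02], TCP at [0.201, 0.618, 0.219] pointing down, gripper open.
Joint ranges: [-3.06, 3.06], [-0.37, 2.12], [-1.25, 1.32], [0.18, 2.47], [-1.1, 4.24], [0.23, 1.98], [-2.94, 2.94]. Speed limits (rad/s): [2.57, 2.57, 3.14, 3.14, 3.14, 3.14, 3.14].

INTERFACE

Orientations are given as a 3x3 rotation matrix whose columns are the frame's x, y, z axes.
In Python, from plant import arm, imaging gives the robot as it stands.
- The arm moves only by the tool jog_arm, never from a script. Its arguments are lists of equal length, an entry for each row: "jaw": the gripper's target within -1 to 1 (shut at 1, half-way at 0, fully open at -1); "dp": the shift along the tool's x, y, z in m, a list of three; "twist": the turn, a rotation vector about the tool's x, y, z in rad, a list of three. A call has 1 to 5 rows; each row shifts and turns the commanded pose from where the row before left it, along the tool's axes as they then stand; what a row does not reach is not made up. A row lasts 1/8 s, in which the tool goes at most 62.5 mm and 10.7 degrees, less where a joint would pass 70% of its speed; a pose out of reach is approached as far as the arm can. A call is refused whole if a number of a shift passes 0.0625 or a number of a turn 0.188, either way. A call with a gripper value outside its range is refused whole. The fingers move at their own pace and stop on an object; "force" is the grip in N (left out, the last holds). Time passes only in rows, so rows that do not move let the fingers close. It gives the time, the measured TCP pose, the force, the opening and the grip force at its end, in the units of the state.
- arm.get_obs(): the state, without advancing time (a new reading comes with each control period).
- imaging.grab_frame(name): name is "scene" or "side" or "wrist"; returns (picture, depth): 420x560x3 uint8, red, green, blue; 420x560 float32, m along the optical axis (not along the pixel's ray), 0 where there is no reading.
- imaging.camera_model(name): a dict with "fovy" (degrees; the focal length in pixels is half the picture's height over the tangent of half this angle, whatever the lens; pixels are square), "cx", "cy" (the principal point, pixels), "world_to_cam" (4x4, takes a point from world to camera coordinates). Camera axes: x right, y down, z forward; pixel columns grow to the right and rows downward; lengths in m; the calibration is good to about 2 mm. A picture is of the moment at which its call begins: read the wrist's pose just before it. camera_model takes no time and is no camera call; for the wrist camera it gives the pose at the moment of the call.
- arm.hand_in(): hands the job in; it is judged then, once.
The state is a dict: "time": time; "qpos": joint angles; "qvel": joint speeds; "joint_efforts": joint torques, N m; "eef_pos": TCP position; "orientation": TCP orientation; "force": force on the tool from outside, world axes, zero at the start; "ft_torque": the same for the moment, N m; "gripper_width": opening from 0.0 (shut) to 1.0 (fully open); "grasp_force": force on a finger pad.
Only numpy, scipy, OpenCV 4.12 (cv2) and the standard library are available. Lean on these libraries where they do the work, as an engineer would, in place of code of your own. Each camera call takes 0.05 s, during which the arm holds its last target. There are 200 camera calls.

TASK

Take a reading of the sample in the steel dish: first flip the toggle on the cream switch box over to on (away from the robot, towards the green dot). Then squeeze the red lock button on the white grip of the sensor arm, draw the arm out along its scale until its black pointer stands at the orange mark, and finish while holding it there, still gripped with the button pressed in and steady, because a spring pulls the arm back if it is let go. Leave the dish, the glass beaker and the lavender cup where they stand.

Things in the scene. Friction and masses are not known exactly. Their poses are not given: they have to be found in the camera images.
- switch: Cream switch box, 100 (x) x 75 (y) x 55 mm high, fixed to the bench. Origin: centre of its underside. The toggle swings in its x-z plane about an axis along its y at its centre, 55 mm above the origin. The green dot (on side) is at its +x end, the red dot (off side) at its -x end, which is the one nearer the robot.
- toggle (a joint): Angle of the toggle, rad: 0 = off (leaning 0.5 rad from vertical towards the red dot), 1.0 = on (leaning 0.5 rad towards the green dot). Its heavy ball makes it topple to one of these two stops, over-centre at 0.5; it takes less than 1 N to push.
- toggle_tip (a point): Centre of the toggle's black ball, 22 mm in diameter, on a 10 mm steel stem, 62 mm from the axis: about 109 mm above the bench when off or on, 117 mm when upright. It moves 59 mm horizontally from off to on.
- stand: Fixed stand of the sensor arm: white base plate 135 x 360 x 12 mm, with two posts that carry a dark tube, 28 mm in diameter, along the stand's y axis 130 mm above the bench. Origin: on the bench under the tube's axis; the plate spans y -220 to +140 mm and x -50 to +85 mm, the dark tube y -215 to -90 mm. The arm extends along the stand's +y.
- scale (a point): Middle of the top of the white scale fixed to the stand: 34 mm wide along the stand's x, 250 mm long along y, its top 115 mm above the bench, 62 mm to the +x side of the tube's axis. Black ticks every 10 mm, longer ones every 50 mm. Axes as those of the stand.
- boom (a joint): Extension of the sensor arm out of the tube, m: 0 = fully home and locked, up to 0.145. A return spring pulls it home with 2 N at 0, about 5 N at full extension. With the lock button out, a hook keeps it from leaving 0. If let go when drawn out, it runs back and stops at about 0.017; squeeze the button to move it again.
- grip (a point): Where to pinch the arm's white upright grip, from above, with the fingers closing along the stand's x: one on the plain face 16 mm to the -x side, one on the red button. 190 mm above the bench. The grip is 32 mm long along y, spans heights 155 to 215 mm, and along x measures 38 mm over the button when out, 32 mm when pressed fully in. Axes as those of the stand.
- housing (a point): Centre of the lavender housing under the grip, on the tube's axis, 130 mm above the bench: 44 mm along the stand's x, 40 mm along y, heights 105 to 155 mm. A white sensor nose, 34 mm in diameter, hangs below it down to 61 mm above the bench.
- catch_top (a point): Top of the fixed steel catch lug, 9 mm square, 175 mm above the bench, about 37 mm behind the middle of the grip (towards the stand's -y) and 23 mm to its +x side when the arm is home. Keep the fingers clear of it.
- lock (a joint): Travel of the red lock button into the grip, m: 0 = out (locked), 0.006 = fully in. It is sprung: 1.6 N to start, 6.4 N fully in; keep it fully in while drawing and holding. The arm is free to slide once it is in by more than 0.0035.
- lock_face (a point): Centre of the red lock button's outer face, 24 mm (along y) x 34 mm high, on the grip's +x face, 188 mm above the bench, 20 mm to the +x side of the tube's axis. It is pressed towards the stand's -x.
- pointer (a point): Tip of the arm's black pointer, a bar 3 mm wide, which reaches out over the scale at 120 mm above the bench. Axes as those of the stand.
- mark (a point): The orange mark: a fixed clip with a fin 3 mm wide across the scale, at the height of the pointer; this point is the fin's end next to the pointer. 60 to 130 mm of extension bring the pointer to it; the pointer is at the mark when both have the same position along the stand's y. Axes as those of the stand.
- dish: Loose round steel sample dish, 68 mm in diameter, 16 mm high, on the stand's base plate right below where the sensor stands when the pointer is at the mark. Origin: centre of its underside. To be left alone.
- beaker: Loose glass beaker, 64 mm in diameter, 85 mm high, standing beyond the scale. Origin: centre of its underside. To be left alone.
- cup: Loose lavender plastic cup, 54 mm in diameter, 65 mm high, standing beyond the scale. Origin: centre of its underside. To be left alone.
Things that resemble listed ones, but are neither listed nor needed, are in the scene too. What is meant by the switch is not brown, purple or yellow, and is the larger of those in its own colour.

How it is judged:
On the way, in this order (a step that is already met when the one before it is completed fails the run):
1. the toggle is flipped over to on (value of joint toggle above 0.85 rad), for 0.2 s.
2. the arm is unlocked and drawn out of its home (value of joint boom above 0.025 m and value of joint lock above 0.0035 m), for 0.05 s.
3. the pointer is held at the mark (y of pointer in the frame of mark between -0.005 and 0.005 m and value of joint lock above 0.0035 m and contact force between the fingers and boom above 3 N), for 0.2 s.
At the end, for the whole second after the job is handed in: The toggle is on (above 0.85 rad); the pointer is within 5 mm of the orange mark along the scale and still (under 10 mm/s); the fingers grip the arm with more than 3 N and keep the lock button in by more than 3.5 mm; dish, beaker and cup are within 20 mm of where they stood (all of step 3 and value of joint toggle above 0.85 rad and velocity of joint boom between -0.01 and 0.01 m/s and distance of each of dish, beaker, cup from where it was at the start of the episode below 0.02 m); the arm keeps its last pose, push and grip.
It fails at once if the arm is drawn out before the toggle is on (value of joint boom above 0.01 m and value of joint toggle below 0.85 rad).
It fails at once if the dish, the beaker or the cup is pushed away or tipped (distance of any of dish, beaker, cup from where it was at the start of the episode above 0.02 m or angle between any of dish, beaker, cup's own z axis and vertical above 0.4 rad).
It also fails if it takes over 48 s, if anything falls off the work surface, if the arm or the gripper's body presses on something with over 40 N, if the wrist force passes 120 N, or if a joint passes its speed limit or range.

## Working session

There is one attempt and no reset: what is moved stays moved. The work goes in short steps, Python scripts to look and compute and a tool call to move; the robot and the scene stay as the last step left them, time stands still between calls to the robot, and variables do not carry over. Pictures are saved under pics/ and viewed, at most 10 in all, crops included, and the job is handed in when it is done.

Besides the shell and the picture viewer there is one more tool, called after "Emit:" as name(argument=value, ...), one argument or row to a line, values as JSON. jog_arm: Moves the arm, as the interface text tells. Its arguments: {"type":"object","properties":{"jaw":{"type":"array"},"dp":{"type":"array"},"twist":{"type":"array"},"force":{"type":"number"}},"required":["jaw","dp","twist"]}

```bash
mkdir -p pics
cat > h.py <<'E'
import numpy as np, cv2
from plant import arm, imaging
def shot(n):
    m=imaging.camera_model(n); rgb,d=imaging.grab_frame(n); return rgb,d,m
def K(m):
    f=210/np.tan(np.radians(m["fovy"])/2); return f,m["cx"],m["cy"]
def cloud(d,m):
    f,cx,cy=K(m); v,u=np.mgrid[0:420,0:560]
    P=np.stack([(u-cx)/f*d,(v-cy)/f*d,d,np.ones_like(d)],-1)
    W=P@np.linalg.inv(m["world_to_cam"]).T
    return W[...,:3]
def ray(u,v,m,z):
    f,cx,cy=K(m); T=np.linalg.inv(m["world_to_cam"]); r=T[:3,:3]@[(u-cx)/f,(v-cy)/f,1]; o=T[:3,3]
    return o+r*(z-o[2])/r[2]
def proj(p,m):
    f,cx,cy=K(m); c=(m["world_to_cam"]@np.r_[p,1])[:3]; return c[0]/c[2]*f+cx,c[1]/c[2]*f+cy
def save(n,rgb): cv2.imwrite("pics/"+n,rgb[...,::-1])
E
python3 - <<'E'
from h import *
o=arm.get_obs(); print(o["time"],o["eef_pos"],o["orientation"],o["gripper_width"])
out=[]
for n in("scene","side"):
    r,d,m=shot(n); np.savez(n+".npz",r=r,d=d,W=cloud(d,m)); out.append(r); print(n,np.linalg.inv(m["world_to_cam"])[:3,3],m["fovy"])
    save(n+"0.png",r)
E
```

```text
0.0 [0.20102911 0.61745576 0.21855836] [[-9.50865874e-01  3.09602638e-01 -5.44804221e-04]
 [ 3.09603114e-01  9.50864136e-01 -1.81835658e-03]
 [-4.49332005e-05 -1.89768630e-03 -9.99998198e-01]] 0.9977310803325864
scene [1.04336853 0.45861622 1.08538979] 48.91612840190624
side [ 0.12263957 -0.98055317  0.87355923] 52.17574825343759
```

View pics/scene0.png

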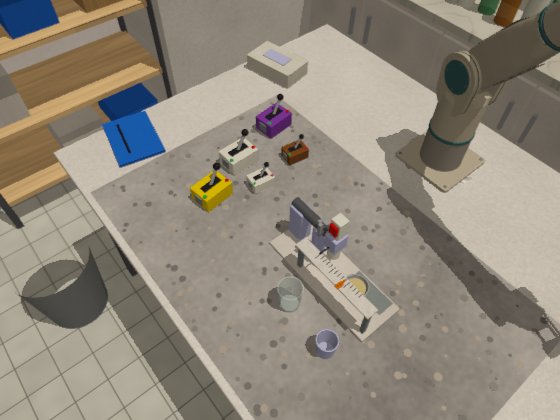

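View pics/side0.png

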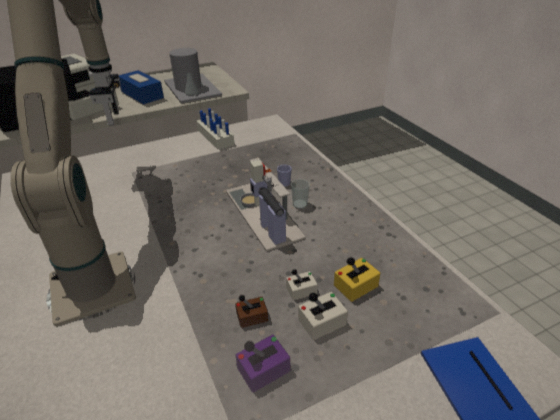

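Both views agree. Scene: large cream box (238,153), small cream (261,178), brown (295,152), purple (274,120), yellow (212,190). The stand is at (335,270), the red button at (334,230), the orange mark at (340,284), the beaker at (290,294) and the cup at (326,343). I choose the large cream box and will check it in a close crop.

Run:
```python
from h import *
S=np.load("scene.npz");D=np.load("side.npz")
a=cv2.resize(S["r"][120:200,205:305],(500,400),interpolation=cv2.INTER_CUBIC)
b=cv2.resize(S["r"][190:340,265:405],(560,600),interpolation=cv2.INTER_CUBIC)[:, :]
b=cv2.resize(b,(373,400))
save("crop.png",np.hstack([a[:, :420],b]))
for nm,s in(("scene",S),("side",D)):
    r=s["r"];W=s["W"];h=cv2.cvtColor(r,cv2.COLOR_RGB2HSV).astype(int);H,Sa,V=h[...,0],h[...,1],h[...,2]
    z=W[...,2]; onb=(W[...,0]>.3)&(W[...,0]<.95)&(abs(W[...,1])<.6)&(s["d"]>0)
    def comps(mask,name,mn):
        n,l,st,c=cv2.connectedComponentsWithStats((mask&onb).astype(np.uint8))
        for i in range(1,n):
            if st[i,4]>=mn:
                p=W[l==i]; print(nm,name,st[i,4],c[i].round(1),"med",np.median(p,0).round(4),"min",p.min(0).round(3),"max",p.max(0).round(3))
    comps((z>.045)&(z<.065),"z55",60)
    comps((V<60)&(z>.085)&(z<.135),"ball",6)
    comps(((H<6)|(H>174))&(Sa>150)&(z>.15),"red",5)
    comps((H>6)&(H<20)&(Sa>170)&(V>150)&(z>.09),"orange",3)
    comps((z>.108)&(z<.123)&(V>150),"scale",40)
    comps((z>.205)&(z<.225),"griptop",5)
    comps((H>40)&(H<80)&(Sa>120)&(z>.03),"green",2)
    comps(((H<6)|(H>174))&(Sa>150)&(z<.1)&(z>.03),"redd",2)
```

```text
scene z55 393 [270.2 117.7] med [ 0.3414 -0.4375  0.0563] min [ 0.3   -0.482  0.045] max [ 0.375 -0.402  0.065]
scene z55 593 [237.7 151.8] med [ 0.5143 -0.3792  0.055 ] min [ 0.457 -0.426  0.045] max [ 0.561 -0.346  0.065]
scene z55 717 [210.4 187. ] med [ 0.6591 -0.3148  0.0566] min [ 0.599 -0.366  0.045] max [ 0.705 -0.279  0.064]
scene z55 89 [300.  228.7] med [ 0.5583 -0.0365  0.0548] min [ 0.52  -0.076  0.045] max [ 0.562 -0.031  0.065]
scene z55 101 [290.2 286. ] med [0.6774 0.0651 0.056 ] min [0.667 0.056 0.045] max [0.713 0.101 0.065]
scene z55 61 [288.9 302.8] med [0.7161 0.1047 0.0558] min [0.685 0.076 0.046] max [0.725 0.115 0.065]
scene z55 177 [326.7 340.3] med [0.7028 0.2259 0.0579] min [0.681 0.204 0.046] max [0.733 0.256 0.065]
scene ball 7 [278.1  97.7] med [ 0.3015 -0.4457  0.1156] min [ 0.3   -0.449  0.107] max [ 0.304 -0.441  0.123]
scene ball 33 [244.3 132.1] med [ 0.482  -0.3842  0.1165] min [ 0.473 -0.399  0.108] max [ 0.489 -0.379  0.122]
scene ball 6 [301.  135.8] med [ 0.3384 -0.2877  0.0869] min [ 0.335 -0.292  0.085] max [ 0.343 -0.285  0.088]
scene ball 
[... 3734 characters left out ...]
0.05  0.205] max [0.557 0.091 0.22 ]
side green 6 [363.5 260.5] med [ 0.6868 -0.3016  0.06  ] min [ 0.684 -0.306  0.058] max [ 0.692 -0.297  0.063]
side green 5 [332.2 294.6] med [ 0.5491 -0.368   0.0587] min [ 0.544 -0.37   0.057] max [ 0.55  -0.365  0.06 ]
side green 7 [260.7 299. ] med [ 0.3863 -0.2883  0.0436] min [ 0.384 -0.29   0.042] max [ 0.389 -0.284  0.045]
side redd 4 [340.  272.8] med [ 0.6075 -0.3125  0.0589] min [ 0.601 -0.315  0.057] max [ 0.609 -0.308  0.063]
side redd 11 [237.5 304.4] med [ 0.3272 -0.2785  0.0439] min [ 0.323 -0.283  0.042] max [ 0.331 -0.274  0.046]
side redd 6 [303.  307.5] med [ 0.4632 -0.3721  0.0584] min [ 0.46  -0.373  0.057] max [ 0.466 -0.368  0.06 ]
```

View pics/crop.png

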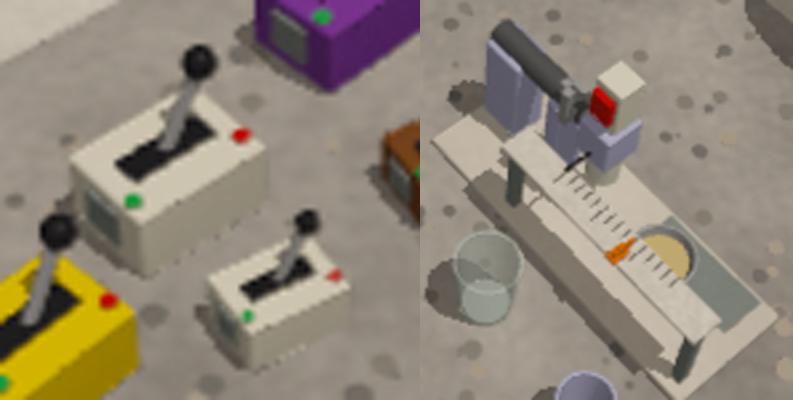

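The crop confirms the choice: the large cream box has its ball leaning to the red dot, towards the robot, with the green dot at +x. The stand lies along roughly +y, with the pointer at crop (578,160) and the orange clip at (622,250). Next I'll get the stand's direction and plan the approach.

```bash
cat >> h.py <<'E'
from scipy.spatial.transform import Rotation as R
def plan(wps,pos=None,Rm=None):
    """wps: list of (target xyz, yaw of tool y, rows); prints rows in tool axes, rounded"""
    o=arm.get_obs(); p=np.array(o["eef_pos"] if pos is None else pos,float); Rm=np.array(o["orientation"]) if Rm is None else Rm
    for t,yaw,n in wps:
        y=np.array([np.cos(yaw),np.sin(yaw),0]); z=np.array([0,0,-1.]); Rt=np.c_[np.cross(y,z),y,z]
        rv=R.from_matrix(Rm.T@Rt).as_rotvec()
        for k in range(n):
            dp=np.round(Rm.T@((np.array(t)-p)/(n-k)),4); p=p+Rm@dp
            tw=np.round(rv/n,3); Rm=Rm@R.from_rotvec(tw).as_matrix()
            print(dp.tolist(),tw.tolist())
        print("->",p.round(4))
E
python3 - <<'E'
from h import *
S=np.load("scene.npz");W=S["W"];z=W[...,2];r=S["r"]
V=r.max(-1)
m=(z>.112)&(z<.119)&(W[...,0]>.57)&(W[...,0]<.64)&(W[...,1]>0)&(W[...,1]<.28)&(V>130)
P=W[m][:,:2].astype(np.float32); rc=cv2.minAreaRect(P); print(rc)
vx=cv2.fitLine(P,cv2.DIST_HUBER,0,.01,.01).ravel(); print(vx, "yaw off y",np.arctan2(-vx[0],vx[1]))
m=(z>.205)&(z<.222)&(W[...,0]>.5)&(W[...,0]<.58)&(abs(W[...,1]-.07)<.04); print(cv2.minAreaRect(W[m][:,:2].astype(np.float32)))
m=(z>.003)&(z<.02)&(W[...,0]>.46)&(W[...,0]<.66)&(W[...,1]>-.18)&(W[...,1]<.3); 
m&=(abs(z-.012)<.003); print(cv2.minAreaRect(W[m][:,:2].astype(np.float32)))
plan([([.42,.25,.30],0.0,10),([.43,-.1,.30],0.0,7),([.425,-.39,.25],0,6)])
E
```

```text
((0.603746771812439, 0.13719488680362701), (0.25071948766708374, 0.037456583231687546), 89.95092010498047)
[0.00414068 0.9999914  0.60351396 0.14509092] yaw off y -0.004140691
((0.5411575436592102, 0.0733642578125), (0.03226112946867943, 0.03782983124256134), 89.93951416015625)
((0.5595212578773499, 0.09300605207681656), (0.13690026104450226, 0.3596441149711609), 0.08325003832578659)
[-0.0322, -0.0282, -0.0081] [-0.0, 0.0, 0.126]
[-0.0355, -0.0239, -0.0081] [-0.0, 0.0, 0.126]
[-0.0382, -0.0193, -0.0081] [-0.0, 0.0, 0.126]
[-0.0403, -0.0143, -0.0081] [-0.0, 0.0, 0.126]
[-0.0418, -0.0091, -0.0081] [-0.0, 0.0, 0.126]
[-0.0426, -0.0038, -0.0081] [-0.0, 0.0, 0.126]
[-0.0428, 0.0016, -0.0081] [-0.0, 0.0, 0.126]
[-0.0422, 0.0069, -0.0081] [-0.0, 0.0, 0.126]
[-0.041, 0.0122, -0.008] [-0.0, 0.0, 0.126]
[-0.0392, 0.0173, -0.0081] [-0.0, 0.0, 0.126]
-> [0.42 0.25 0.3 ]
[-0.05, 0.0016, 0.0001] [-0.0, 0.0, -0.001]
[-0.05, 0.0016, 0.0001] [-0.0, 0.0, -0.001]
[-0.05, 0.0015, 0.0001] [-0.0, 0.0, -0.001]
[-0.05, 0.0015, 0.0001] [-0.0, 0.0, -0.001]
[-0.05, 0.0014, 0.0001] [-0.0, 0.0, -0.001]
[-0.05, 0.0014, 0.0001] [-0.0, 0.0, -0.001]
[-0.05, 0.0014, 0.0] [-0.0, 0.0, -0.001]
-> [ 0.43 -0.1   0.3 ]
[-0.0483, -0.001, 0.0084] [-0.0, 0.0, 0.0]
[-0.0483, -0.001, 0.0084] [-0.0, 0.0, 0.0]
[-0.0483, -0.001, 0.0084] [-0.0, 0.0, 0.0]
[-0.0483, -0.001, 0.0084] [-0.0, 0.0, 0.0]
[-0.0483, -0.0009, 0.0084] [-0.0, 0.0, 0.0]
[-0.0484, -0.001, 0.0085] [-0.0, 0.0, 0.0]
-> [ 0.425 -0.39   0.25 ]
```

Emit:
jog_arm(
  jaw=[1,1,1,1,1],
  dp=[
    [-0.032,-0.028,-0.008],
    [-0.036,-0.024,-0.008],
    [-0.038,-0.019,-0.008],
    [-0.04,-0.014,-0.008],
    [-0.042,-0.009,-0.008],
  ],
  twist=[
    [0,0,0.126],
    [0,0,0.126],
    [0,0,0.126],
    [0,0,0.126],
    [0,0,0.126],
  ],
)

```text
time: 0.72
eef_pos: [0.3116, 0.4335, 0.2594]
orientation: [[-0.583, 0.813, -0.0], [0.813, 0.583, -0.0], [-0.0, -0.001, -1.0]]
force: [-0.0, 1.0, -0.1]
gripper_width: 0.5
grasp_force: 0.0
```

Emit:
jog_arm(
  jaw=[1,1,1,1,1],
  dp=[
    [-0.043,-0.004,-0.008],
    [-0.043,0.002,-0.008],
    [-0.042,0.007,-0.008],
    [-0.041,0.012,-0.008],
    [-0.039,0.017,-0.008],
  ],
  twist=[
    [0,0,0.126],
    [0,0,0.126],
    [0,0,0.126],
    [0,0,0.126],
    [0,0,0.126],
  ],
)

```text
time: 1.35
eef_pos: [0.4209, 0.2496, 0.2995]
orientation: [[0.008, 1.0, -0.0], [1.0, -0.008, -0.0], [-0.0, -0.0, -1.0]]
force: [0.4, -0.6, -0.8]
gripper_width: 0.005
grasp_force: 0.0
```

Emit:
jog_arm(
  jaw=[1,1,1,1,1],
  dp=[
    [-0.05,0.0015,0],
    [-0.05,0.0015,0],
    [-0.05,0.0015,0],
    [-0.05,0.0015,0],
    [-0.05,0.0015,0],
  ],
  twist=[
    [0,0,0],
    [0,0,0],
    [0,0,0],
    [0,0,0],
    [0,0,0],
  ],
)

```text
time: 1.98
eef_pos: [0.4268, -0.0006, 0.2994]
orientation: [[0.004, 1.0, 0.0], [1.0, -0.004, 0.0], [0.0, 0.0, -1.0]]
force: [0.9, 0.2, 0.1]
gripper_width: 0.003
grasp_force: 0.0
```

Emit:
jog_arm(
  jaw=[1,1,1,1,1],
  dp=[
    [-0.049,0,0],
    [-0.049,0,0],
    [-0.049,0,0],
    [-0.049,0,0.01],
    [-0.049,0,0.02],
  ],
  twist=[
    [0,0,0],
    [0,0,0],
    [0,0,0],
    [0,0,0],
    [0,0,0],
  ],
)

```text
time: 2.6
eef_pos: [0.4265, -0.2456, 0.2694]
orientation: [[0.003, 1.0, 0.002], [1.0, -0.003, -0.0], [-0.0, 0.002, -1.0]]
force: [0.4, -0.9, 0.5]
gripper_width: 0.005
grasp_force: 0.0
```

Emit:
jog_arm(
  jaw=[1,1,1,1,1],
  dp=[
    [-0.049,0,0.02],
    [-0.049,0,0.02],
    [-0.047,0,0.02],
    [0,0,0],
    [0,0,0],
  ],
  twist=[
    [0,0,0],
    [0,0,0],
    [0,0,0],
    [0,0,0],
    [0,0,0],
  ],
)

```text
time: 3.22
eef_pos: [0.4255, -0.3881, 0.2091]
orientation: [[0.004, 1.0, -0.001], [1.0, -0.004, 0.002], [0.002, -0.001, -1.0]]
force: [0.5, -0.3, -0.2]
gripper_width: 0.001
grasp_force: 0.0
```

Run:
```python
from h import *
print(arm.get_obs()["eef_pos"],arm.get_obs()["qpos"])
r,d,m=shot("wrist"); save("w1.png",r); W=cloud(d,m)
h=cv2.cvtColor(r,cv2.COLOR_RGB2HSV)
k=(h[...,2]<60)&(W[...,2]>.085)&(W[...,2]<.135)&(abs(W[...,0]-.48)<.06)&(abs(W[...,1]+.39)<.05)&(d>0)
n,l,st,c=cv2.connectedComponentsWithStats(k.astype(np.uint8))
for i in range(1,n):
  if st[i,4]>30: print(st[i],c[i],np.median(W[l==i],0),"ray@.109",ray(*c[i],m,.109))
```

```text
[ 0.4254632  -0.3880859   0.20910681] [ 0.34550954  0.58874845  0.54809325  1.75053656 -0.37597812  0.91006838
  1.04954687]
[340 208  27  27 561] [353.45989305 220.9714795 ] [ 0.47675731 -0.38826206  0.11642146] ray@.109 [ 0.47833101 -0.39077635  0.109     ]
```

View pics/w1.png

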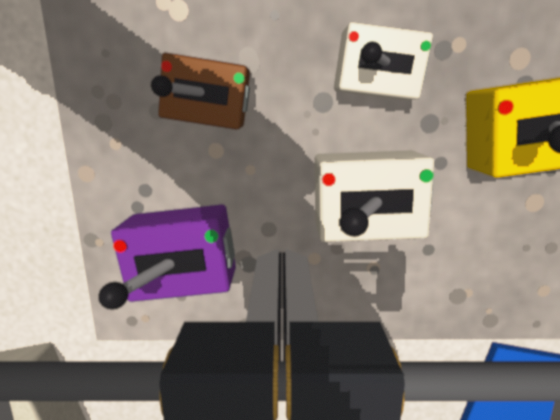

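The wrist view shows the large cream box with its ball at (353,221), i.e. (0.478,-0.391), which matches the earlier measurement. I'll descend behind it and push towards +x.

Emit:
jog_arm(
  jaw=[1,1,1,1,1],
  dp=[
    [-0.002,-0.003,0.035],
    [0,0,0.035],
    [0,0,0.027],
    [0,0,0],
    [0,0.015,0],
  ],
  twist=[
    [0,0,0],
    [0,0,0],
    [0,0,0],
    [0,0,0],
    [0,0,0],
  ],
)

```text
time: 3.9
eef_pos: [0.4381, -0.3912, 0.1141]
orientation: [[0.005, 1.0, 0.001], [1.0, -0.005, -0.001], [-0.001, 0.001, -1.0]]
force: [0.7, -0.7, 0.5]
gripper_width: 0.005
grasp_force: 0.0
```

Emit:
jog_arm(
  jaw=[1,1,1,1,1],
  dp=[
    [0,0.015,0],
    [0,0.015,0],
    [0,0.015,0],
    [0,0.015,0],
    [0,0.012,0],
  ],
  twist=[
    [0,0,0],
    [0,0,0],
    [0,0,0],
    [0,0,0],
    [0,0,0],
  ],
)

```text
time: 4.53
eef_pos: [0.5108, -0.3912, 0.1123]
orientation: [[0.003, 1.0, 0.0], [1.0, -0.003, 0.0], [0.0, 0.0, -1.0]]
force: [-0.3, 0.5, -0.3]
gripper_width: 0.005
grasp_force: 0.0
```

Emit:
jog_arm(
  jaw=[1,1,1,1],
  dp=[
    [0,0,0],
    [0,-0.02,0],
    [0,-0.03,-0.03],
    [0,0,-0.06],
  ],
  twist=[
    [0,0,0],
    [0,0,0],
    [0,0,0],
    [0,0,0],
  ],
)

```text
time: 5.03
eef_pos: [0.4547, -0.3905, 0.2013]
orientation: [[0.009, 1.0, -0.007], [1.0, -0.009, 0.004], [0.004, -0.007, -1.0]]
force: [1.5, -0.8, 0.2]
gripper_width: 0.006
grasp_force: 0.0
```

Run:
```python
from h import *
print(arm.get_obs()["eef_pos"])
for n in("scene","side"):
  r,d,m=shot(n); W=cloud(d,m)
  k=(r.max(-1)<60)&(W[...,2]>.09)&(W[...,2]<.135)&(abs(W[...,0]-.51)<.07)&(abs(W[...,1]+.39)<.03)&(d>0)
  print(n,k.sum(),np.median(W[k],0))
```

```text
[ 0.45469235 -0.39049763  0.20131793]
scene 40 [ 0.54044082 -0.38224516  0.11628708]
side 58 [ 0.53358655 -0.39486859  0.11632644]
```

Toggle is on (ball now at x≈0.537). Next, move above the grip with the jaws opening.

Emit:
jog_arm(
  jaw=[-1,-1,-1,-1,-1],
  dp=[
    [0.02,0,-0.04],
    [0.05,0.009,-0.04],
    [0.05,0.01,-0.03],
    [0.05,0.01,0],
    [0.05,0.01,0],
  ],
  twist=[
    [0,0,0],
    [0,0,0],
    [0,0,0],
    [0,0,0],
    [0,0,0],
  ],
)

```text
time: 5.75
eef_pos: [0.4989, -0.1715, 0.3112]
orientation: [[0.005, 1.0, 0.001], [1.0, -0.005, 0.0], [0.0, 0.001, -1.0]]
force: [0.5, -0.7, 0.2]
gripper_width: 0.501
grasp_force: 0.0
```

Emit:
jog_arm(
  jaw=[-1,-1,-1,-1,-1],
  dp=[
    [0.05,0.01,0],
    [0.05,0.01,0],
    [0.05,0.01,0],
    [0.05,0.01,0],
    [0,0,0],
  ],
  twist=[
    [0,0,0],
    [0,0,0],
    [0,0,0],
    [0,0,0],
    [0,0,0],
  ],
)

```text
time: 6.38
eef_pos: [0.5399, 0.0318, 0.31]
orientation: [[-0.004, 1.0, -0.002], [1.0, 0.004, 0.002], [0.002, -0.002, -1.0]]
force: [-0.2, -0.2, -0.3]
gripper_width: 0.993
grasp_force: 0.0
```

Run:
```python
from h import *
print(arm.get_obs()["eef_pos"],arm.get_obs()["orientation"].round(4).tolist())
r,d,m=shot("wrist"); save("w2.png",r); W=cloud(d,m); np.savez("w2.npz",r=r,d=d,W=W)
z=W[...,2]
k=(z>.208)&(z<.222)&(abs(W[...,0]-.54)<.04)&(abs(W[...,1]-.073)<.04)&(d>0); print("grip",k.sum(),cv2.minAreaRect(W[k][:,:2].astype(np.float32)))
h=cv2.cvtColor(r,cv2.COLOR_RGB2HSV)
k=(h[...,0]>6)&(h[...,0]<20)&(h[...,1]>170)&(h[...,2]>150)&(z>.09)&(z<.14); print("orange",k.sum(),W[k].min(0),W[k].max(0),np.median(W[k],0))
```

```text
[0.53990199 0.03176675 0.30998468] [[-0.0038, 1.0, -0.0016], [1.0, 0.0038, 0.0018], [0.0018, -0.0016, -1.0]]
grip 1939 ((0.5381689071655273, 0.07006675750017166), (0.029944609850645065, 0.03217516839504242), 0.5469293594360352)
orange 309 [0.59460501 0.15386439 0.11494262] [0.62332475 0.16464729 0.12515193] [0.61285351 0.15894942 0.11737339]
```

View pics/w2.png

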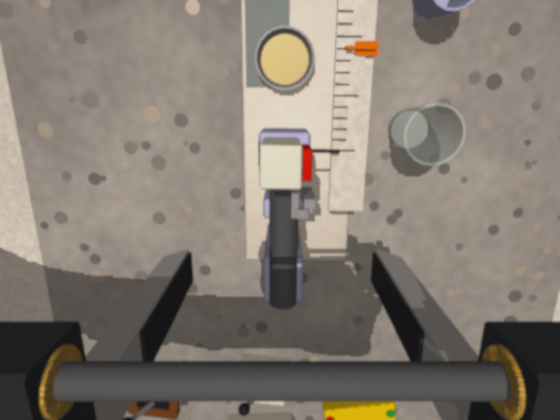

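The wrist view shows the grip at (281,165), the red button on its right at (306,164), the catch at (302,206), the pointer around (335,151) and the orange fin's end at (348,48). Next I'll measure the pointer-to-mark distance.

Run:
```python
from h import *
m=imaging.camera_model("wrist"); S=np.load("w2.npz"); r=S["r"]; W=S["W"]
h=cv2.cvtColor(r,cv2.COLOR_RGB2HSV).astype(int)
og=(h[...,0]>4)&(h[...,0]<22)&(h[...,1]>140)&(h[...,2]>120); og[80:]=0
for c in range(342,382,3):
    v=np.where(og[:,c])[0]
    if len(v): print(c,v.min(),v.max(),end="; ")
print()
bp=(r.max(-1)<80)
for c in range(318,358,4):
    v=np.where(bp[143:160,c])[0]+143; print(c,v.tolist(),end="; ")
print()
vs=np.where(og[:,345:354])[0]; us=345+np.where(og[:,345:354])[1]
pm=ray(us.mean(),vs.mean(),m,.12)
b=bp[143:160,315:345]; v,u=np.where(b); pp=ray(u.mean()+315,v.mean()+143,m,.12)
print("mark",pm,"pointer",pp,"d",pm[1]-pp[1])
```

```text
348 46 49; 351 46 49; 354 46 49; 357 42 54; 360 41 55; 363 41 55; 366 42 55; 369 41 55; 372 41 55; 375 41 55; 378 42 47; 
318 []; 322 []; 326 []; 330 [151]; 334 [151, 152]; 338 [151]; 342 []; 346 []; 350 []; 354 []; 
mark [0.59853253 0.15570458 0.12      ] pointer [0.58801733 0.06531511 0.12      ] d 0.09038947047147443
```

Emit:
jog_arm(
  jaw=[-1,-1,-1,-1,-1],
  dp=[
    [0.04,0,0.03],
    [0,0,0.035],
    [0,0,0.035],
    [0,0,0.024],
    [0,0,0],
  ],
  twist=[
    [0,0,0],
    [0,0,0],
    [0,0,0],
    [0,0,0],
    [0,0,0],
  ],
)

```text
time: 7.05
eef_pos: [0.5385, 0.0647, 0.1858]
orientation: [[0.007, 1.0, -0.004], [1.0, -0.007, -0.002], [-0.002, -0.004, -1.0]]
force: [-0.9, 0.4, 0.3]
gripper_width: 0.996
grasp_force: 0.0
```

Emit:
jog_arm(
  jaw=[-1,1,1,1,1],
  dp=[
    [0.007,0.002,0],
    [0,0,0],
    [0,0,0],
    [0,0,0],
    [0,0,0],
  ],
  twist=[
    [0,0,0],
    [0,0,0],
    [0,0,0],
    [0,0,0],
    [0,0,0],
  ],
  force=20,
)

```text
time: 7.68
eef_pos: [0.5421, 0.0738, 0.1873]
orientation: [[0.004, 1.0, 0.0], [1.0, -0.004, 0.0], [0.0, 0.0, -1.0]]
force: [-0.3, 0.5, 0.5]
gripper_width: 0.609
grasp_force: 0.0
```

Emit:
jog_arm(
  jaw=[1,1,1,1],
  dp=[
    [0,0,0],
    [0,0,0],
    [0,0,0],
    [0,0,0],
  ],
  twist=[
    [0,0,0],
    [0,0,0],
    [0,0,0],
    [0,0,0],
  ],
)

```text
time: 8.18
eef_pos: [0.5398, 0.0738, 0.1871]
orientation: [[0.004, 1.0, -0.005], [1.0, -0.004, 0.001], [0.001, -0.005, -1.0]]
force: [-6.7, -0.3, 5.9]
gripper_width: 0.339
grasp_force: 20.0
```

Width is 0.339 × 94 ≈ 32 mm, so the button is fully in. Draw out slowly.

Emit:
jog_arm(
  jaw=[1,1,1,1,1],
  dp=[
    [0.01,-0.001,0],
    [0.015,0,0],
    [0.015,0,0],
    [0.015,0,0],
    [0.015,0,0],
  ],
  twist=[
    [0,0,0],
    [0,0,0],
    [0,0,0],
    [0,0,0],
    [0,0,0],
  ],
)

```text
time: 8.8
eef_pos: [0.5401, 0.1424, 0.1871]
orientation: [[0.005, 1.0, -0.003], [1.0, -0.005, -0.002], [-0.002, -0.003, -1.0]]
force: [-3.5, -3.9, 4.1]
gripper_width: 0.339
grasp_force: 20.0
```

Emit:
jog_arm(
  jaw=[1,1,1,1],
  dp=[
    [0.008,0,0],
    [0.006,0,0],
    [0,0,0],
    [0,0,0],
  ],
  twist=[
    [0,0,0],
    [0,0,0],
    [0,0,0],
    [0,0,0],
  ],
)

```text
time: 9.3
eef_pos: [0.5401, 0.1566, 0.1871]
orientation: [[0.004, 1.0, -0.003], [1.0, -0.004, -0.002], [-0.002, -0.003, -1.0]]
force: [-4.1, -3.3, 4.2]
gripper_width: 0.337
grasp_force: 20.0
```

Run:
```python
from h import *
r,d,m=shot("wrist"); r2,d2,m2=shot("scene"); np.savez("v3.npz",r=r,d=d,r2=r2,d2=d2)
u,v=map(int,proj([.6,.15,.12],m2)); print(u,v,proj([.6,.155,.12],m))
c=cv2.resize(r2[v-40:v+40,u-40:u+40],(400,400),interpolation=cv2.INTER_CUBIC)
save("w3.png",np.hstack([cv2.resize(r,(400,300))[:300],np.zeros((300,0,3),np.uint8)]) if 0 else np.hstack([cv2.copyMakeBorder(cv2.resize(r,(400,300)),0,100,0,0,cv2.BORDER_CONSTANT),c]))
```

```text
339 277 (np.float64(373.7686811449237), np.float64(234.6656436979037))
```

View pics/w3.png

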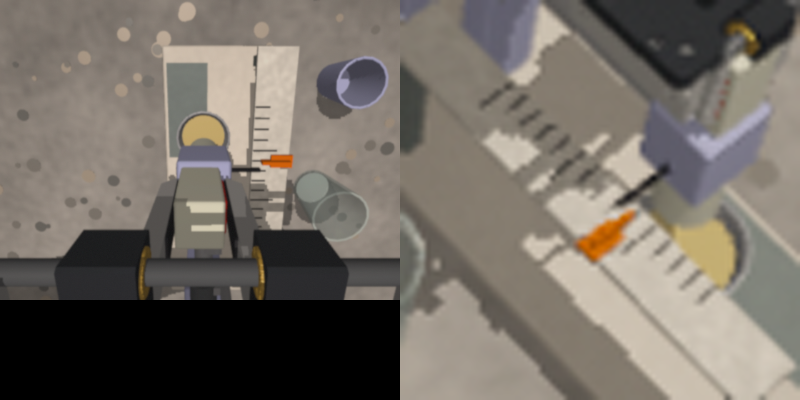

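The wrist view shows the pointer at about (250,169) and the fin at about (267,161) in half-scale pixels, so the pointer is a little short of the mark. The beaker and cup haven't moved. Measure the rest.

```bash
cat > gap.py <<'E'
from h import *
print(arm.get_obs()["eef_pos"],arm.get_obs()["qvel"].round(3).max())
r,d,m=shot("wrist")
h=cv2.cvtColor(r,cv2.COLOR_RGB2HSV).astype(int)
og=(h[...,0]>4)&(h[...,0]<22)&(h[...,1]>140)&(h[...,2]>100); og[:190]=0; og[260:]=0; og[:,:350]=0; og[:,420:]=0
L=np.array([(c,np.where(og[:,c])[0].mean(),og[:,c].sum()) for c in range(350,420) if og[:,c].any()]); print(L[:14].tolist())
fin=L[L[:,2]<=6][:8]; pm=ray(fin[:,0].mean(),fin[:,1].mean(),m,.12)
v0=int(fin[:,1].mean())
g=r[v0-25:v0+30,330:348].max(-1).astype(int)   # pointer columns
bp=g<70; n,l,st,c=cv2.connectedComponentsWithStats(bp.astype(np.uint8)); print([ (s.tolist()) for s in st[1:] if s[4]>5], v0)
i=1+np.argmax(st[1:,2]); pp=ray(c[i][0]+330,c[i][1]+v0-25,m,.12)
print("mark",pm,"pointer",pp,"move y by",pm[1]-pp[1])
E
python3 gap.py
```

```text
[0.54011359 0.15656247 0.18709292] 0.001
[[366.0, 225.0, 3.0], [367.0, 226.5, 6.0], [368.0, 227.0, 7.0], [369.0, 227.0, 7.0], [370.0, 227.0, 7.0], [371.0, 227.0, 7.0], [372.0, 227.0, 7.0], [373.0, 227.0, 7.0], [374.0, 227.0, 7.0], [375.0, 227.0, 7.0], [376.0, 227.0, 7.0], [377.0, 227.5, 8.0], [378.0, 227.5, 10.0], [379.0, 226.0, 15.0]]
[[0, 35, 18, 6, 94]] 225
mark [0.59487057 0.16111711 0.12      ] pointer [0.57686387 0.15329738 0.12      ] move y by 0.007819734452729543
```

Emit:
jog_arm(
  jaw=[1,1,1,1,1],
  dp=[
    [0.004,0,0],
    [0.0035,0,0],
    [0,0,0],
    [0,0,0],
    [0,0,0],
  ],
  twist=[
    [0,0,0],
    [0,0,0],
    [0,0,0],
    [0,0,0],
    [0,0,0],
  ],
)

```text
time: 10.07
eef_pos: [0.5401, 0.164, 0.1871]
orientation: [[0.005, 1.0, -0.003], [1.0, -0.005, -0.002], [-0.002, -0.003, -1.0]]
force: [-4.1, -3.1, 3.8]
gripper_width: 0.338
grasp_force: 20.0
```

```bash
sed -i 's/<=6\]/<=8]/' gap.py; python3 gap.py
python3 - <<'E'
from h import *
r,d,m=shot("scene"); u,v=339,277
save("w4.png",cv2.resize(r[v-30:v+30,u-40:u+40],(640,480),interpolation=cv2.INTER_CUBIC))
W=cloud(d,m); k=(r.max(-1)<60)&(W[...,2]>.09)&(W[...,2]<.135)&(abs(W[...,0]-.51)<.07)&(abs(W[...,1]+.39)<.03)
print("ball",np.median(W[k],0))
o=arm.get_obs(); print(o["force"],o["gripper_width"],o["grasp_force"])
E
```

```text
[0.54014223 0.16398138 0.18708048] 0.001
[[365.0, 235.0, 1.0], [366.0, 236.5, 6.0], [367.0, 237.0, 7.0], [368.0, 237.5, 8.0], [369.0, 237.5, 8.0], [370.0, 237.5, 8.0], [371.0, 237.5, 8.0], [372.0, 237.5, 8.0], [373.0, 237.5, 8.0], [374.0, 237.5, 8.0], [375.0, 237.5, 8.0], [376.0, 237.5, 8.0], [377.0, 238.0, 9.0], [378.0, 237.5, 14.0]]
[[0, 23, 18, 6, 92]] 237
mark [0.59667961 0.16070579 0.12      ] pointer [0.57688479 0.16073841 0.12      ] move y by -3.262235015785708e-05
ball [ 0.54027393 -0.3810816   0.11635884]
[-4.14867142 -3.12622622  4.02307293] 0.3395380457997585 19.999948740005493
```

View pics/w4.png

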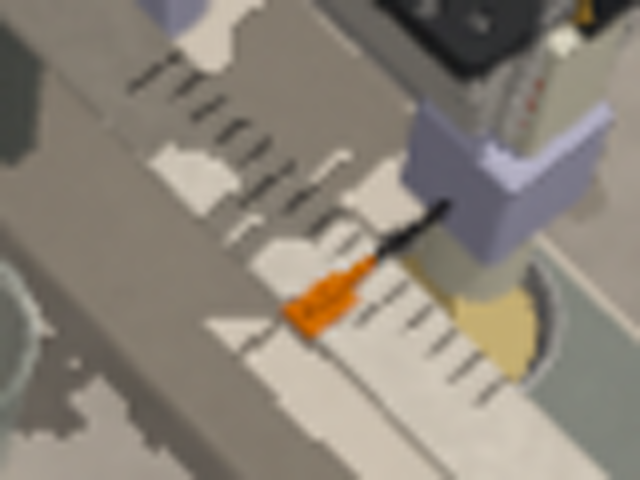

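The pointer (375,255) runs straight into the orange fin's end. The arm is steady and gripped at 20 N with the button in, and the toggle is still on.

```bash
python3 -c "
from plant import arm
print(arm.hand_in())"
```

```text
the job is handed in; nothing more can be done
None
```

The job is handed in with the toggle on and the pointer measured within about 0.1 mm of the orange mark, held steady at 20 N with the lock button in; the hand-in returned no verdict.

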